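Lock the brown paper reel to its set torque

ROBOT

A 6-joint arm with a two-finger parallel gripper is mounted at the origin on the work surface. World frame = base frame: x ahead of the robot, y to its left, z up, the work surface at z = 0. Lengths are in m, angles in degrees, forces in N, time in s.
With the tool pointing down it reaches from about 0.375 to 0.9 m from the base axis. Payload 3.1 kg.
Tool frame: the origin (TCP) lies midway between the tips of the shut fingers; the grasp point (between the pads) lies bot.hold_point_z behind it (bot.hold_point_z is the distance from the TCP to the grasp point, in m); z points along the fingers, y is the direction in which the jaws open and shut (so a half turn about z gives the same grasp; the last joint's range is limited). The gripper opens to 87 mm and grips with 3 to 60 N. Pads are 19 mm wide; open, the fingers measure 117 mm over their backs; the gripper's body (75 mm by 190 mm) begins 51 mm behind the grasp point.
Start: joints at [-10.227, 30.224, 82.088, -0, 67.689, -10.227], TCP at [0.625, 0, 0.223] pointing down, gripper open.
Joint ranges: [-176.69, 176.69], [-43.24, 126.21], [12.49, 139.97], [-82, 262], [0, 151.66], [-163.58, 163.58]. Speed limits (degrees/s): [159.86, 159.86, 180, 180, 180, 180].

INTERFACE

Orientations are given as a 3x3 rotation matrix whose columns are the frame's x, y, z axes.
In Python, from rig import bot, vision, order gives the robot as it stands. The module is installed in compiled form; this text tells all that it offers.
- The arm moves only by the tool move_arm, never from a script. Its argument "moves" is a list of rows, each an object of numbers: "hand": the finger opening in mm, from 0 to 87; "x", "y", "z": the shift along the tool's x, y, z in units of 25 mm (1.0 is 25 mm); "wx", "wy", "wz": the turn, a rotation vector about the tool's x, y, z in degrees. In form: [{"hand": .., "x": .., "y": .., "z": .., "wx": .., "wy": .., "wz": ..}, ...]. A call has 1 to 20 rows; each row shifts and turns the commanded pose from where the row before left it, along the tool's axes as they then stand; what a row does not reach is not made up. A row lasts 1/10 s, in which the tool goes at most 50 mm and 8.59 degrees, less where a joint would pass 70% of its speed; a pose out of reach is approached as far as the arm can. A call is refused whole if a number of a shift passes 1 or a number of a turn 8.59, either way. A call with a gripper value outside its range is refused whole. The fingers move at their own pace and stop on an object; the grip force is fixed at half the most. Time passes only in rows, so rows that do not move let the fingers close. It gives the time, the measured TCP pose, the force and the opening at its end, in the units of the state.
- bot.read_state(): the state, without advancing time (a new reading comes with each control period).
- vision.capture(name): name is "scene" or "side" or "wrist"; returns a dict with "image" (480x640x3 uint8, red, green, blue), "z_map" (480x640 float32, m along the optical axis (not along the pixel's ray), 0 where there is no reading), "fx", "fy", "cx", "cy" (pixels), "pose" (4x4, takes a point from camera to world coordinates); the wrist camera has in their place "hand_eye" (4x4, takes a point from camera to tool coordinates, whose origin is the TCP and whose axes are the flange's). Camera axes: x right, y down, z forward; pixel columns grow to the right and rows downward; lengths in m; the calibration is good to about 2 mm. A picture is of the moment at which its call begins: read the wrist's pose just before it.
- order.hand_in(): hands the job in, once; it reports no verdict.
The state is a dict: "time_s": time; "joint_positions": joint angles; "qvel": joint speeds; "tau": joint torques, N m; "position": TCP position; "tcp_rot": TCP orientation; "force": force on the tool from outside, world axes, zero at the start; "moment": the same for the moment, N m; "opening": opening from 0.0 (shut) to 1.0 (fully open).
Only numpy, scipy, OpenCV 4.12 (cv2) and the standard library are available. Lean on these libraries where they do the work, as an engineer would, in place of code of your own. Each camera call takes 0.05 s, during which the arm holds its last target.

TASK

Lock the brown paper reel on its stand: turn the orange torque-limiting bar handle clockwise (seen from above) until its clutch slips, let it slip about 25 degrees past the collar's white mark, then stop and let go. Do not turn the blue handle on the other stand.

Things in the scene. Friction and masses are not known exactly. Their poses are not given: they have to be found in the camera images.
- orange_grip (a point): Centre of the orange bar handle (60 mm long, 16 wide, 26 tall, top 120 mm above the table), on its upright turning axis, 107 mm above the table. x runs along the bar to its white-striped end, y across its 16 mm width, z up: pinch across y from above. 18 mm free below the bar, then a black collar disc 80 mm across, a fixed aluminium plate 112 mm across and a brown roll 144 mm across.
- orange_collar (a joint): Angle (rad, growing clockwise from above) of the black collar under the orange handle. Starts at 0.5 to 0.9; turns easily (0.06 N m) with the handle to a firm stop at 1.2, reel locked, where the white mark on its rim faces the green mark on the fixed plate.
- orange_clutch (a joint): Angle (rad, growing clockwise from above) of the orange handle past the collar. 0 (bar's white stripe in line with the collar's white mark) until the collar is at its stop; then the clutch slips at a steady 0.25 N m and it grows. About 0.44 is wanted, 0.1 to 0.8 is good. No spring-back on release; turning back would undo the collar.
- blue_tip (a point): End of the blue handle bar that has the white stripe, 30 mm from its turning axis, 107 mm above the table; x points out along the bar. Same stand and sizes as the orange one, but with a white roll: to be left alone.
There are look-alikes about, which are no part of the job. Leave any red or yellow look-alike of the part that bears orange_grip alone.

How it is judged:
By the outcome, as a careful person would: the job done as asked, in the order asked, and still so for the second after the job is handed in, with the robot touching nothing.
It also fails if it takes over 32 s, if anything falls off the work surface, if the arm or the gripper's body presses on something with over 40 N, if the wrist force passes 120 N, or if a joint passes its speed limit or range.

## Working session

There is one attempt and no reset: what is moved stays moved. The work goes in short steps, Python scripts to look and compute and a tool call to move; the robot and the scene stay as the last step left them, time stands still between calls to the robot, and variables do not carry over. Pictures are saved under pics/ and viewed, and the job is handed in when it is done.

Besides the shell and the picture viewer there is one more tool, called after "Emit:" as name([rows], argument=value, ...), one row to a line, values as JSON. move_arm: Moves the arm, as the interface text tells. Its arguments: {"type":"object","properties":{"moves":{"type":"array"}},"required":["moves"]}

```bash
mkdir -p pics
python3 - <<'E'
from rig import bot, vision
import cv2,numpy as np
s=bot.read_state();print({k:np.round(v,3).tolist() for k,v in s.items()},bot.hold_point_z)
for n in ["scene","side","wrist"]:
    d=vision.capture(n);np.savez(f"{n}0.npz",**d)
    cv2.imwrite(f"pics/{n}0.png",d["image"][...,::-1])
    print(n,d["fx"],d["cx"],d["cy"],np.round(d.get("pose",d.get("hand_eye")),3).tolist())
E
```

```text
{'time_s': 0.0, 'joint_positions': [-10.228, 30.277, 82.156, -0.001, 67.69, -10.226], 'qvel': [0.025, 0.072, -0.051, 0.004, -0.112, 0.025], 'tau': [-0.001, -44.005, -17.659, 0.063, 0.058, -0.0], 'position': [0.624, 0.0, 0.222], 'tcp_rot': [[0.0, 1.0, -0.002], [1.0, -0.0, 0.0], [0.0, -0.002, -1.0]], 'force': [-0.678, 0.032, 0.268], 'moment': [0.021, -0.0, -0.032], 'opening': 1.0} 0.0187
scene 603.1317037968046 313.23239071324764 234.5094784402612 [[-0.393, 0.548, -0.738, 1.236], [0.919, 0.215, -0.329, 0.367], [-0.021, -0.808, -0.589, 0.759], [0.0, 0.0, 0.0, 1.0]]
side 456.06751697345766 320.28508381863185 230.03365113635314 [[0.957, -0.178, 0.229, 0.201], [-0.29, -0.586, 0.757, -0.673], [-0.001, -0.791, -0.612, 0.622], [0.0, 0.0, 0.0, 1.0]]
wrist 347.6935288092362 316.4212544539993 236.6655156157758 [[-0.001, -0.97, -0.241, 0.064], [1.0, -0.001, -0.0, -0.001], [-0.0, -0.241, 0.97, -0.161], [0.0, 0.0, 0.0, 1.0]]
```

View pics/scene0.png

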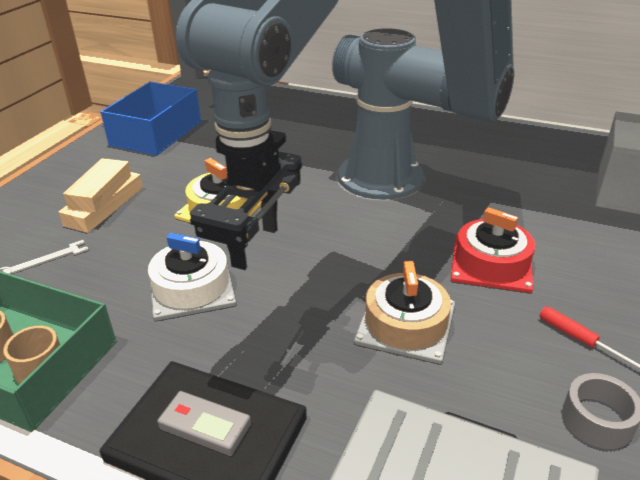

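View pics/side0.png

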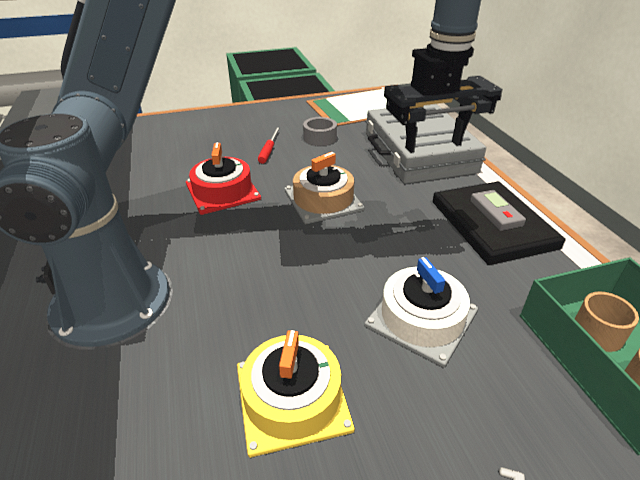

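View pics/wrist0.png

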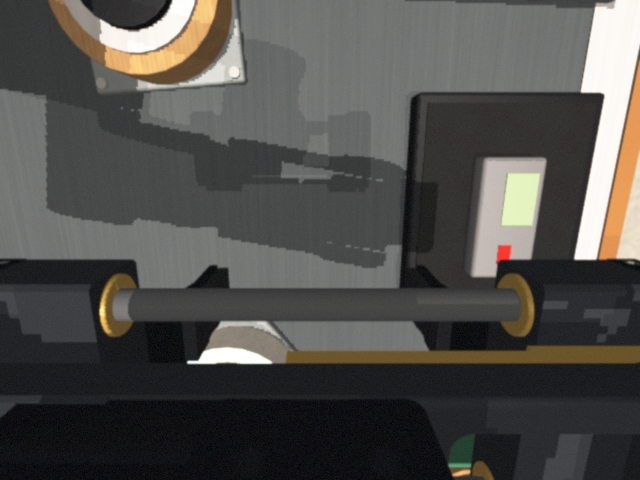

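The scene picture shows the brown reel with its orange handle at about (408,285), and in the side picture it is at (323,165). Next I'll enlarge both.

Run:
```python
import cv2,numpy as np
a=cv2.imread("pics/scene0.png")[250:360,350:460];b=cv2.imread("pics/side0.png")[140:230,275:375]
cv2.imwrite("pics/c1.png",cv2.resize(a,None,fx=5,fy=5,interpolation=cv2.INTER_CUBIC))
cv2.imwrite("pics/c2.png",cv2.resize(b,None,fx=6,fy=6,interpolation=cv2.INTER_CUBIC))
# orange mask top points
for n,(r0,r1,c0,c1) in dict(scene=(255,305,395,425),side=(148,176,305,345)).items():
    d=np.load(n+"0.npz");im=d["image"].astype(int);z=d["z_map"];P=d["pose"]
    m=np.zeros(z.shape,bool);m[r0:r1,c0:c1]=1
    v,u=np.nonzero(m&(z>0));zz=z[v,u]
    X=np.c_[(u-d["cx"])/d["fx"]*zz,(v-d["cy"])/d["fy"]*zz,zz]@P[:3,:3].T+P[:3,3]
    k=(X[:,2]>.113);Y=X[k];c=Y[:,:2].mean(0);U,S,V=np.linalg.svd(Y[:,:2]-c)
    rect=cv2.minAreaRect((Y[:,:2]*1000).astype(np.float32))
    print(n,k.sum(),c,Y[:,2].max(),V[0],rect)
    # brightness along axis
```

```text
scene 264 [0.4760983  0.20210005] 0.12307371335648076 [0.91978869 0.39241402] ((473.09490966796875, 201.41299438476562), (62.57999038696289, 16.317955017089844), 23.556804656982422)
side 160 [0.47134892 0.19771679] 0.12478263376518417 [-0.92868017 -0.37088157] ((472.2354736328125, 200.89967346191406), (60.60082244873047, 18.59603500366211), 24.34065055847168)
```

View pics/c1.png

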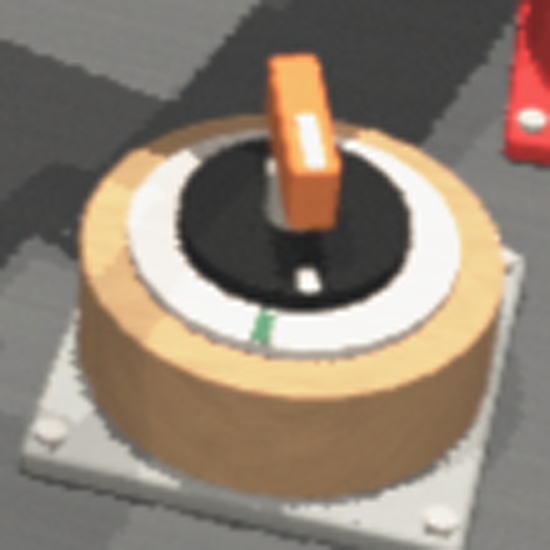

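View pics/c2.png

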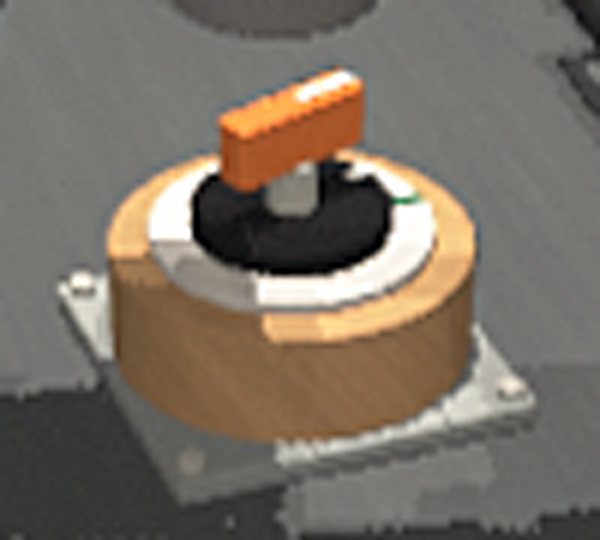

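```bash
cat > h.py <<'E'
import numpy as np
def pt(d,u,v,P=None):
    z=float(np.median([x for x in d["z_map"][int(v)-1:int(v)+2,int(u)-1:int(u)+2].ravel() if x>0]))
    P=d["pose"] if P is None else P
    return P[:3,:3]@np.array([(u-d["cx"])/d["fx"]*z,(v-d["cy"])/d["fy"]*z,z])+P[:3,3]
E
python3 - <<'E'
from h import *
c=np.array([.4726,.2012])
for n,l in dict(scene=dict(green=(402.4,315.4),white=(411.4,305.8)),side=dict(green=(275+405/6,140+201/6),white=(275+353/6,140+170/6))).items():
    d=np.load(n+"0.npz")
    for k,(u,v) in l.items():
        p=pt(d,u,v);e=p[:2]-c;print(n,k,p.round(4),np.hypot(*e).round(4),np.degrees(np.arctan2(e[1],e[0])).round(1))
E
```

```text
scene green [0.5218 0.2053 0.067 ] 0.0494 4.8
scene white [0.5034 0.2147 0.0757] 0.0337 23.6
side green [0.5215 0.2075 0.0669] 0.0493 7.3
side white [0.5037 0.2194 0.0774] 0.036 30.4
```

The bar lies at about 24° with its striped end outward, and the green mark is at about 6°. That leaves about 18° to the stop, plus 25° of slip. The axis is at (0.4726, 0.2012). I'll move above it and turn the jaws 66° clockwise.

Emit:
move_arm([
  {"hand":87,"x":0.8,"y":-0.6,"z":0,"wx":0,"wy":0,"wz":0},
  {"hand":87,"x":0.8,"y":-0.6,"z":0,"wx":0,"wy":0,"wz":0},
  {"hand":87,"x":0.8,"y":-0.6,"z":0,"wx":0,"wy":0,"wz":0},
  {"hand":87,"x":0.8,"y":-0.6,"z":0,"wx":0,"wy":0,"wz":0},
  {"hand":87,"x":0.8,"y":-0.6,"z":0,"wx":0,"wy":0,"wz":0},
  {"hand":87,"x":0.8,"y":-0.6,"z":0,"wx":0,"wy":0,"wz":0},
  {"hand":87,"x":0.8,"y":-0.6,"z":0,"wx":0,"wy":0,"wz":0},
  {"hand":87,"x":0.8,"y":-0.6,"z":0,"wx":0,"wy":0,"wz":0},
  {"hand":87,"x":0.8,"y":-0.6,"z":0,"wx":0,"wy":0,"wz":0},
  {"hand":87,"x":0.8,"y":-0.6,"z":0,"wx":0,"wy":0,"wz":0},
  {"hand":87,"x":0,"y":0,"z":0,"wx":0,"wy":0,"wz":8.25},
  {"hand":87,"x":0,"y":0,"z":0,"wx":0,"wy":0,"wz":8.25},
  {"hand":87,"x":0,"y":0,"z":0,"wx":0,"wy":0,"wz":8.25},
  {"hand":87,"x":0,"y":0,"z":0,"wx":0,"wy":0,"wz":8.25},
  {"hand":87,"x":0,"y":0,"z":0,"wx":0,"wy":0,"wz":8.25},
  {"hand":87,"x":0,"y":0,"z":0,"wx":0,"wy":0,"wz":8.25},
  {"hand":87,"x":0,"y":0,"z":0,"wx":0,"wy":0,"wz":8.25},
  {"hand":87,"x":0,"y":0,"z":0,"wx":0,"wy":0,"wz":8.25},
  {"hand":87,"x":0,"y":0,"z":0,"wx":0,"wy":0,"wz":0},
  {"hand":87,"x":0,"y":0,"z":0,"wx":0,"wy":0,"wz":0},
])

```text
time_s: 2.15
position: [0.4748, 0.2, 0.2224]
tcp_rot: [[0.912, 0.41, -0.0], [0.41, -0.912, -0.0], [-0.0, -0.0, -1.0]]
force: [0.3, -0.4, 0.3]
opening: 0.998
```

Run:
```python
from rig import bot, vision
import cv2,numpy as np
s=bot.read_state();print({k:np.round(v,3).tolist() for k,v in s.items()})
R=np.array(s["tcp_rot"]);dp=np.array([.4726,.2012,.09])-s["position"]
print("units",R.T@dp/.025,"yaw y",np.degrees(np.arctan2(R[1,1],R[0,1])))
for n in ["scene","wrist"]:
    d=vision.capture(n);np.savez(f"{n}1.npz",**d)
    cv2.imwrite(f"pics/{n}1.png",d["image"][...,::-1])
```

```text
{'time_s': 2.15, 'joint_positions': [10.403, 21.819, 97.685, -0.0, 60.521, 76.226], 'qvel': [-0.054, -0.113, 0.022, -0.103, -0.003, 0.347], 'tau': [-0.006, -35.322, -15.906, 0.047, -0.065, 0.029], 'position': [0.475, 0.2, 0.222], 'tcp_rot': [[0.912, 0.41, -0.0], [0.41, -0.912, -0.0], [-0.0, -0.0, -1.0]], 'force': [0.266, -0.371, 0.341], 'moment': [-0.001, 0.143, 0.024], 'opening': 0.998}
units [-0.0591663  -0.07868967  5.29623512] yaw y -65.82292330606936
```

View pics/scene1.png

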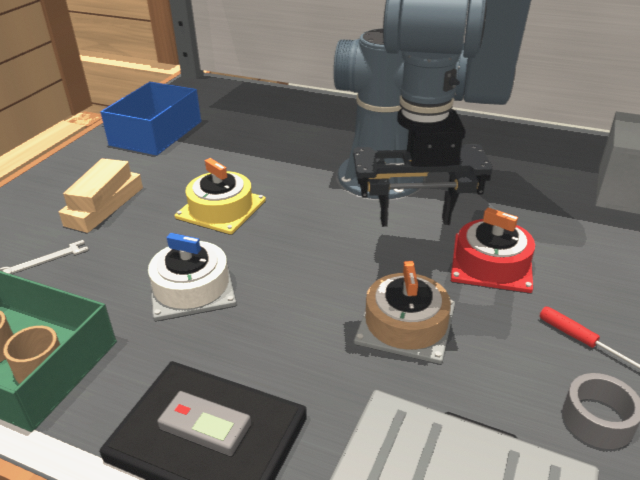

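View pics/wrist1.png

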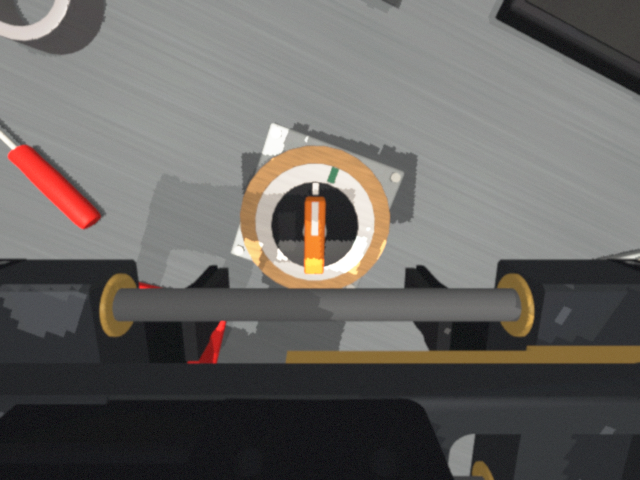

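The wrist view shows the bar upright in the image at about (315,235), between the fingers, with the green mark at (334,174) and the white mark at (316,188). I'll cross-check the position with this view.

Run:
```python
from h import *
import cv2
from rig import bot
s=bot.read_state();T=np.eye(4);T[:3,:3]=s["tcp_rot"];T[:3,3]=s["position"]
d=dict(np.load("wrist1.npz"));P=d["hand_eye"];z=d["z_map"]
v,u=np.mgrid[180:290,290:345];v=v.ravel();u=u.ravel();zz=z[v,u]
X=np.c_[(u-d["cx"])/d["fx"]*zz,(v-d["cy"])/d["fy"]*zz,zz]@P[:3,:3].T+P[:3,3]
W=X@T[:3,:3].T+T[:3,3]
k=W[:,2]>.114
print(k.sum(),W[:,2].max(),"tool",cv2.minAreaRect((X[k,:2]*1000).astype(np.float32)),"world",cv2.minAreaRect((W[k,:2]*1000).astype(np.float32)))
c=np.array(cv2.minAreaRect((W[k,:2]*1000).astype(np.float32))[0])/1000
for n,a in dict(green=(334,174),white=(316,188)).items():
    p=pt(d,*a,T@P);e=p[:2]-c;print(n,p,np.hypot(*e),np.degrees(np.arctan2(e[1],e[0])))
```

```text
1615 0.38385567488980493 tool ((16.241418838500977, -0.6226558685302734), (96.55623626708984, 16.040796279907227), 1.2209088802337646) world ((489.4651184082031, 207.2197265625), (96.62727355957031, 16.040908813476562), 22.896148681640625)
green [0.52153637 0.20259535 0.06552834] 0.03240293659505041 -8.204964714888995
white [0.50443241 0.21274401 0.0761052 ] 0.01595423230302012 20.258633638433732
```

Run:
```python
from h import *
import cv2
from rig import bot
s=bot.read_state();T=np.eye(4);T[:3,:3]=s["tcp_rot"];T[:3,3]=s["position"]
d=dict(np.load("wrist1.npz"));P=d["hand_eye"];z=d["z_map"]
v,u=np.mgrid[180:290,290:345];v=v.ravel();u=u.ravel();zz=z[v,u]
X=np.c_[(u-d["cx"])/d["fx"]*zz,(v-d["cy"])/d["fy"]*zz,zz]@P[:3,:3].T+P[:3,3]
W=X@T[:3,:3].T+T[:3,3]
k=(W[:,2]>.114)&(W[:,2]<.128)
print(k.sum(),W[k,2].max(),"tool",cv2.minAreaRect((X[k,:2]*1000).astype(np.float32)),"world",cv2.minAreaRect((W[k,:2]*1000).astype(np.float32)))
c=np.array(cv2.minAreaRect((W[k,:2]*1000).astype(np.float32))[0])/1000
for n,a in dict(green=(334,174),white=(316,188)).items():
    p=pt(d,*a,T@P);e=p[:2]-c;print(n,p,np.hypot(*e),np.degrees(np.arctan2(e[1],e[0])))
```

```text
1484 0.1216032272394059 tool ((-2.190235137939453, -1.0154733657836914), (59.68455505371094, 16.040796279907227), 1.2209088802337646) world ((472.4492492675781, 200.03329467773438), (59.68488693237305, 16.040908813476562), 22.896148681640625)
green [0.52153637 0.20259535 0.06552834] 0.049153941607955345 2.987788458541184
white [0.50443241 0.21274401 0.0761052 ] 0.034416345949986805 21.673819226490842
```

All views agree to about 1 mm. I'll descend with a small centring correction, then close.

Emit:
move_arm([
  {"hand":60,"x":-0.08,"y":-0.05,"z":0.8},
  {"hand":60,"z":0.9},
  {"hand":60,"z":0.9},
  {"hand":60,"z":0.9},
  {"hand":60,"z":0.9},
  {"hand":60,"z":0.6},
  {"hand":60,"z":0.3},
  {"hand":60,"z":0},
  {"hand":60,"z":0},
])

```text
schema error: expected keys hand, x, y, z, wx, wy, wz
```

Emit:
move_arm([
  {"hand":60,"x":-0.08,"y":-0.05,"z":0.8,"wx":0,"wy":0,"wz":0},
  {"hand":60,"x":0,"y":0,"z":0.9,"wx":0,"wy":0,"wz":0},
  {"hand":60,"x":0,"y":0,"z":0.9,"wx":0,"wy":0,"wz":0},
  {"hand":60,"x":0,"y":0,"z":0.9,"wx":0,"wy":0,"wz":0},
  {"hand":60,"x":0,"y":0,"z":0.9,"wx":0,"wy":0,"wz":0},
  {"hand":60,"x":0,"y":0,"z":0.6,"wx":0,"wy":0,"wz":0},
  {"hand":60,"x":0,"y":0,"z":0.3,"wx":0,"wy":0,"wz":0},
  {"hand":60,"x":0,"y":0,"z":0,"wx":0,"wy":0,"wz":0},
  {"hand":60,"x":0,"y":0,"z":0,"wx":0,"wy":0,"wz":0},
])

```text
time_s: 3.15
position: [0.4731, 0.2005, 0.0905]
tcp_rot: [[0.913, 0.407, 0.001], [0.407, -0.913, 0.0], [0.001, 0.0, -1.0]]
force: [0.9, 1.7, -0.1]
opening: 0.692
```

Run:
```python
from rig import bot, vision
import cv2,numpy as np
s=bot.read_state();print(s["position"],s["force"],s["moment"],s["opening"])
d=vision.capture("scene")
cv2.imwrite("pics/scene2.png",cv2.resize(d["image"][170:370,300:540,::-1],None,fx=3,fy=3))
```

```text
[0.47313907 0.2004723  0.09048006] [ 0.9225225   1.68779736 -0.10195627] [0.00413315 0.09462053 0.00870424] 0.6921376513273617
```

View pics/scene2.png

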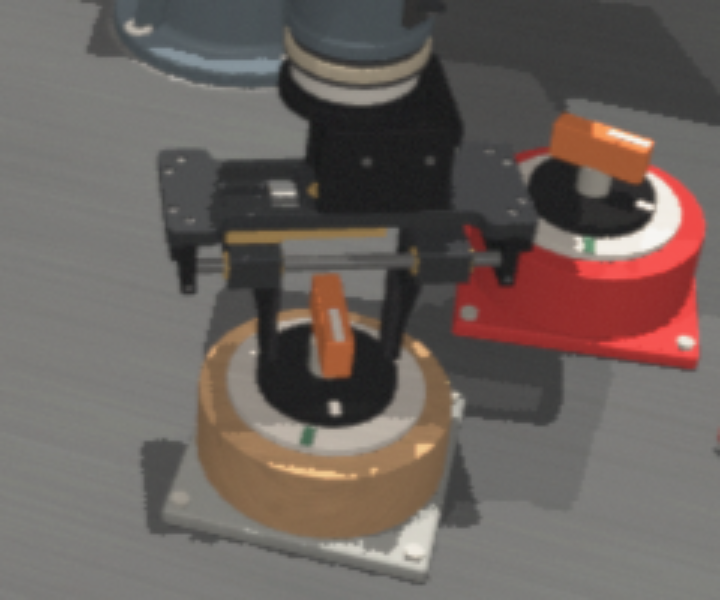

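The fingers straddle the bar in the crop, at about (265,330) and (400,330), and sit clear of the collar and the red stand. Closing now.

Emit:
move_arm([
  {"hand":0,"x":0,"y":0,"z":0,"wx":0,"wy":0,"wz":0},
  {"hand":0,"x":0,"y":0,"z":0,"wx":0,"wy":0,"wz":0},
  {"hand":0,"x":0,"y":0,"z":0,"wx":0,"wy":0,"wz":0},
  {"hand":0,"x":0,"y":0,"z":0,"wx":0,"wy":0,"wz":0},
  {"hand":0,"x":0,"y":0,"z":0,"wx":0,"wy":0,"wz":0},
  {"hand":0,"x":0,"y":0,"z":0,"wx":0,"wy":0,"wz":0},
  {"hand":0,"x":0,"y":0,"z":0,"wx":0,"wy":0,"wz":0},
  {"hand":0,"x":0,"y":0,"z":0,"wx":0,"wy":0,"wz":0},
])

```text
time_s: 4.0
position: [0.4724, 0.2008, 0.0901]
tcp_rot: [[0.914, 0.406, -0.0], [0.406, -0.914, 0.001], [-0.0, -0.001, -1.0]]
force: [-0.9, 2.1, 0.4]
opening: 0.208
```

Run:
```python
from rig import bot
s=bot.read_state();print(s["position"],s["force"],s["moment"],s["opening"])
```

```text
[0.47236727 0.20082494 0.09006199] [-0.86265634  2.0797143   0.36900019] [ 0.57871615  0.26140738 -0.02927267] 0.2079256039254464
```

Emit:
move_arm([
  {"hand":0,"x":0,"y":0,"z":0,"wx":0,"wy":0,"wz":3},
  {"hand":0,"x":0,"y":0,"z":0,"wx":0,"wy":0,"wz":3},
  {"hand":0,"x":0,"y":0,"z":0,"wx":0,"wy":0,"wz":3},
  {"hand":0,"x":0,"y":0,"z":0,"wx":0,"wy":0,"wz":3},
])

```text
time_s: 4.4
position: [0.4724, 0.2009, 0.0901]
tcp_rot: [[0.979, 0.206, -0.0], [0.206, -0.979, 0.001], [-0.0, -0.001, -1.0]]
force: [-1.1, 4.4, 1.2]
opening: 0.208
```

Run:
```python
from rig import bot
s=bot.read_state();print(s["position"],s["force"],s["moment"],s["opening"])
```

```text
[0.47237716 0.2008546  0.09007903] [-1.14842532  4.42460985  1.20844162] [0.63126731 0.30147081 0.03595053] 0.20771744533704142
```

Emit:
move_arm([
  {"hand":0,"x":0,"y":0,"z":0,"wx":0,"wy":0,"wz":3},
  {"hand":0,"x":0,"y":0,"z":0,"wx":0,"wy":0,"wz":3},
  {"hand":0,"x":0,"y":0,"z":0,"wx":0,"wy":0,"wz":3},
  {"hand":0,"x":0,"y":0,"z":0,"wx":0,"wy":0,"wz":3},
  {"hand":0,"x":0,"y":0,"z":0,"wx":0,"wy":0,"wz":3},
])

```text
time_s: 4.9
position: [0.4724, 0.2009, 0.0901]
tcp_rot: [[0.999, -0.053, -0.0], [-0.053, -0.999, 0.001], [-0.0, -0.0, -1.0]]
force: [-0.9, 4.0, 0.5]
opening: 0.207
```

Run:
```python
from rig import bot,vision
import cv2,numpy as np
s=bot.read_state();print(s["position"],s["force"],s["moment"],s["opening"]);R=s["tcp_rot"];print(np.degrees(np.arctan2(R[1][1],R[0][1])))
d=vision.capture("scene")
cv2.imwrite("pics/scene3.png",cv2.resize(d["image"][240:370,340:480,::-1],None,fx=4,fy=4,interpolation=cv2.INTER_CUBIC))
```

```text
[0.47237959 0.20090072 0.09009754] [-0.94695483  3.99103019  0.54921299] [0.70021845 0.24939501 0.24057654] 0.20737386395963928
-93.06197711934604
```

View pics/scene3.png

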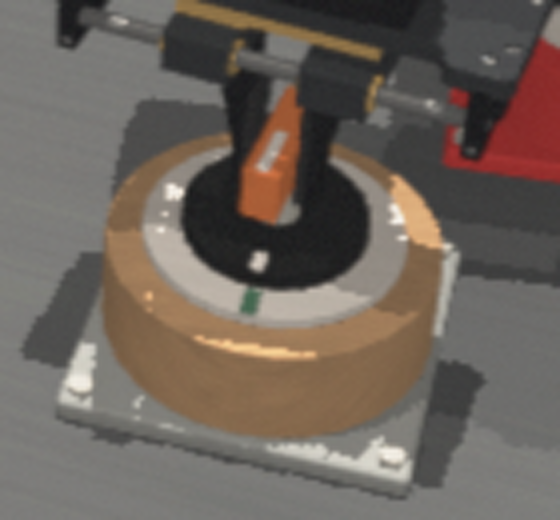

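The white mark at (259,260) now faces the green one at (250,300). The moment has risen to 0.24 N m, so the clutch is slipping, by about 8° so far. Another 17° to go.

Emit:
move_arm([
  {"hand":0,"x":0,"y":0,"z":0,"wx":0,"wy":0,"wz":3},
  {"hand":0,"x":0,"y":0,"z":0,"wx":0,"wy":0,"wz":3},
  {"hand":0,"x":0,"y":0,"z":0,"wx":0,"wy":0,"wz":3},
  {"hand":0,"x":0,"y":0,"z":0,"wx":0,"wy":0,"wz":3},
  {"hand":0,"x":0,"y":0,"z":0,"wx":0,"wy":0,"wz":3},
  {"hand":0,"x":0,"y":0,"z":0,"wx":0,"wy":0,"wz":2},
  {"hand":0,"x":0,"y":0,"z":0,"wx":0,"wy":0,"wz":0},
  {"hand":0,"x":0,"y":0,"z":0,"wx":0,"wy":0,"wz":0},
])

```text
time_s: 5.75
position: [0.4724, 0.2009, 0.0901]
tcp_rot: [[0.94, -0.341, -0.0], [-0.341, -0.94, 0.001], [-0.0, -0.001, -1.0]]
force: [-1.7, 5.0, 1.1]
opening: 0.21
```

Run:
```python
from rig import bot,vision
import cv2,numpy as np
s=bot.read_state();print(s["position"],s["force"],s["moment"],s["opening"]);R=s["tcp_rot"];print(np.degrees(np.arctan2(R[1][1],R[0][1])))
d=vision.capture("scene")
cv2.imwrite("pics/scene4.png",cv2.resize(d["image"][240:370,340:480,::-1],None,fx=4,fy=4,interpolation=cv2.INTER_CUBIC))
```

```text
[0.47242424 0.20087891 0.09007528] [-1.67718433  5.01470013  1.13292777] [1.0099312  0.39771447 0.2171902 ] 0.20971512250587365
-109.91715150244842
```

View pics/scene4.png

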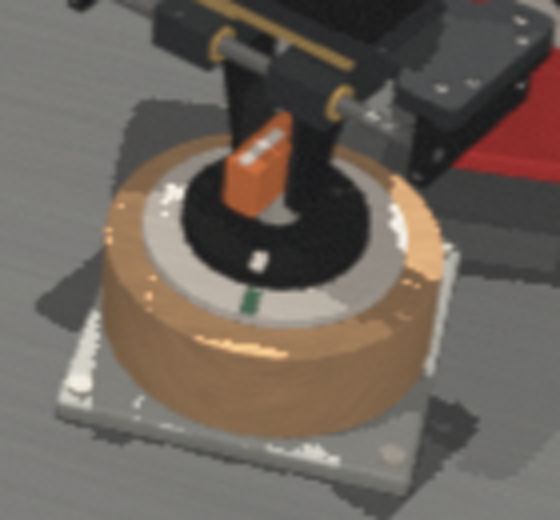

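The collar stayed at its mark and the bar is now at about −20°, so the slip is about 25°. Next I'll open, then lift clear.

Emit:
move_arm([
  {"hand":60,"x":0,"y":0,"z":0,"wx":0,"wy":0,"wz":0},
  {"hand":60,"x":0,"y":0,"z":0,"wx":0,"wy":0,"wz":0},
  {"hand":60,"x":0,"y":0,"z":0,"wx":0,"wy":0,"wz":0},
  {"hand":60,"x":0,"y":0,"z":0,"wx":0,"wy":0,"wz":0},
  {"hand":60,"x":0,"y":0,"z":0,"wx":0,"wy":0,"wz":0},
  {"hand":60,"x":0,"y":0,"z":0,"wx":0,"wy":0,"wz":0},
  {"hand":60,"x":0,"y":0,"z":-0.4,"wx":0,"wy":0,"wz":0},
  {"hand":60,"x":0,"y":0,"z":-0.8,"wx":0,"wy":0,"wz":0},
  {"hand":60,"x":0,"y":0,"z":-0.8,"wx":0,"wy":0,"wz":0},
  {"hand":60,"x":0,"y":0,"z":-0.8,"wx":0,"wy":0,"wz":0},
  {"hand":60,"x":0,"y":0,"z":-0.8,"wx":0,"wy":0,"wz":0},
  {"hand":60,"x":0,"y":0,"z":-0.8,"wx":0,"wy":0,"wz":0},
  {"hand":60,"x":0,"y":0,"z":-0.6,"wx":0,"wy":0,"wz":0},
  {"hand":60,"x":0,"y":0,"z":-0.3,"wx":0,"wy":0,"wz":0},
  {"hand":60,"x":0,"y":0,"z":0,"wx":0,"wy":0,"wz":0},
  {"hand":60,"x":0,"y":0,"z":0,"wx":0,"wy":0,"wz":0},
])

```text
time_s: 7.4
position: [0.4722, 0.2003, 0.2223]
tcp_rot: [[0.94, -0.342, -0.001], [-0.342, -0.94, -0.0], [-0.001, 0.0, -1.0]]
force: [-0.5, -0.8, 0.2]
opening: 0.683
```

Run:
```python
from rig import bot,vision
from h import *
import cv2
s=bot.read_state();T=np.eye(4);T[:3,:3]=s["tcp_rot"];T[:3,3]=s["position"];print(s["time_s"],s["position"],s["opening"],s["force"])
d=vision.capture("wrist");P=T@d["hand_eye"];z=d["z_map"];np.savez("wrist5.npz",T=T,**d)
v,u=np.mgrid[150:290,260:375];v=v.ravel();u=u.ravel();zz=z[v,u]
W=np.c_[(u-d["cx"])/d["fx"]*zz,(v-d["cy"])/d["fy"]*zz,zz]@P[:3,:3].T+P[:3,3]
k=(W[:,2]>.114)&(W[:,2]<.128)
print(k.sum(),cv2.minAreaRect((W[k,:2]*1000).astype(np.float32)))
cv2.imwrite("pics/w5.png",cv2.resize(d["image"][130:300,220:410,::-1],None,fx=3,fy=3,interpolation=cv2.INTER_CUBIC))
d=vision.capture("scene");cv2.imwrite("pics/scene5.png",d["image"][...,::-1])
```

```text
7.4 [0.4721801  0.20025692 0.22227056] 0.683424972935359 [-0.50026896 -0.76990748  0.21185051]
1493 ((472.3511047363281, 199.93341064453125), (15.665894508361816, 59.85759735107422), 70.28765106201172)
```

View pics/w5.png

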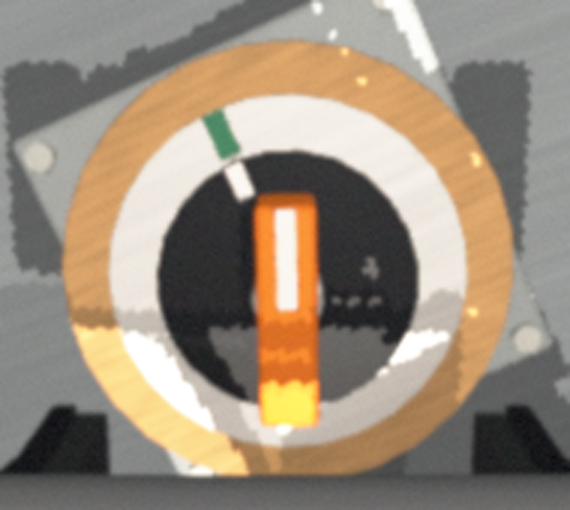

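View pics/scene5.png

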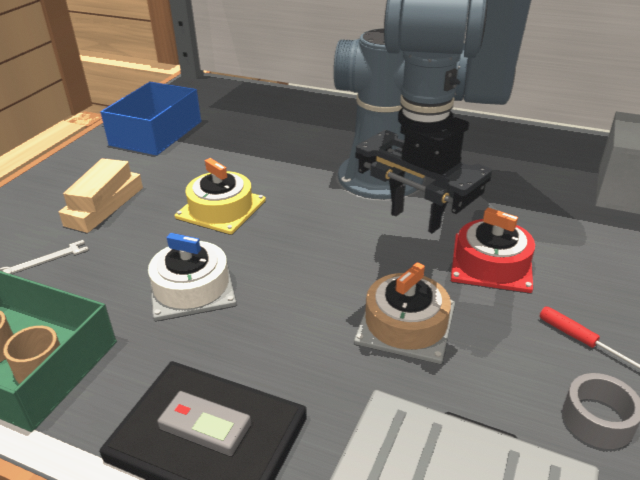

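The wrist crop shows the white mark at (239,181) in line with the green one at (221,134), and the bar about 25° past them. The other handles look unmoved. I'll hand it in.

```bash
python3 -c "
from rig import order
print(order.hand_in())"
```

```text
the job is handed in; nothing more can be done
None
```

The brown reel is locked, and I handed the job in at about 7.5 s; no verdict was reported. I gripped the orange handle across its width and turned it 44° clockwise. It reached the stop after about 19°, and the clutch slipped from there at 0.22–0.24 N m measured. I then stopped, opened the fingers and lifted clear.

**Final check:** in the last wrist picture the collar's white mark faces the green mark. The bar lies at −19.7°, which is about 25° (0.43 rad) past the mark, and it did not spring back when released. The gripper is 13 cm above the grasp height and touching nothing. The blue, red and yellow handles look unmoved.

**Disagreements:** the cameras differed by a few degrees on the green mark's direction (3° to 7°), so the slip angle is good to about ±3°, well inside the allowed range. One move call was refused because fields were missing. Nothing moved, and I resent it in full.

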